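# Set the reference bushes out by size on the sample stand

## Robot

A 6-joint arm with a two-finger parallel gripper is mounted at the origin on the work surface. World frame = base frame: x ahead of the robot, y to its left, z up, the work surface at z = 0. Lengths are in m, angles in rad, forces in N, time in s.
With the tool pointing down it reaches from about 0.25 to 0.8 m from the base axis. Payload 8.5 kg.
Tool frame: the origin (TCP) lies at the very end of the fingers, on their centre line; the grasp point (between the pads) lies 19 mm behind it; z points along the fingers, y is the line along which they close (so a half turn about z gives the same grasp; the last joint's range is limited). The gripper opens to 85 mm and grips with 20 to 120 N. Pads are 22 mm wide; open, the fingers measure 114 mm over their backs; the gripper's body (76 mm by 85 mm) begins 54 mm behind the grasp point. The pads swing forward as they close: fully open they stand 13 mm farther back than shut.
Start: joints at [1.109, 0.238, -0.013, 1.319, 0, 1.571], TCP at [0.234, 0.47, 0.231] pointing down, gripper open.
Joint ranges: [-2.66, 2.66], [-1.03, 1.9], [-1.14, 1.46], [-1.82, 2.27], [-1.45, 1.34], [-3.14, 3.14]. Speed limits (rad/s): [2.22, 2.22, 2.79, 3.14, 3.14, 3.14].

## Interface

Orientations are given as a 3x3 rotation matrix whose columns are the frame's x, y, z axes.
In Python, from cell import robot gives the robot as it stands.
- The arm moves only by the tool send_rows, never from a script. Its argument "steps" is a list of rows, each a list of 3 entries, a list of its own where there are three numbers: the shift along the tool's x, y, z scaled (see below), then the turn about the tool's z scaled (see below), then the finger opening in mm, from 0 to 85.4. A call has 1 to 10 rows; each row is the pose to reach, as a shift and turn from the pose commanded when the call began, along the tool's axes at that moment; what a row does not reach only later rows make up. The controller multiplies each number of a shift by 25 cm and each number of a turn by 45 degrees. A row lasts 1/10 s, in which the tool goes at most 50 mm and 8.59 degrees, less where a joint would pass 70% of its speed; a pose out of reach is approached as far as the arm can. A call with a number of a shift or a turn outside -1 to 1 is refused whole. A call with a gripper value outside its range is refused whole. The fingers move at their own pace and stop on an object; the grip force is fixed at half the most. Time passes only in rows, so rows that repeat a pose let the fingers close. It gives the time, the measured TCP pose, the force, the opening and the grip force at its end, in the units of the state.
- robot.observe(): the state, without advancing time (a new reading comes with each control period).
- robot.snapshot(name): name is "scene" or "top"; returns the picture (420x560x3 uint8, red, green, blue); there is no depth.
- robot.calibration(name): a dict with "fx", "fy", "cx", "cy" (pixels), "R" (3x3) and "t" (3): a world point X has camera coordinates R X + t. Camera axes: x right, y down, z forward; pixel columns grow to the right and rows downward; lengths in m; the calibration is good to about 2 mm. A picture is of the moment at which its call begins. calibration takes no time and is no camera call.
- robot.sign_off(): hands the job in; it is judged then, once.
The state is a dict: "clock": time; "joint_pos": joint angles; "qvel": joint speeds; "effort": joint torques, N m; "tcp_pos": TCP position; "tool_rot": TCP orientation; "ft_force": force on the tool from outside, world axes, zero at the start; "torque": the same for the moment, N m; "width": finger opening in m; "gripper_force": force on a finger pad.
Only numpy, scipy, OpenCV 4.12 (cv2) and the standard library are available. Lean on these libraries where they do the work, as an engineer would, in place of code of your own. Each camera call takes 0.05 s, during which the arm holds its last target. There are 200 camera calls.

## Task

Put the four brass reference bushes back on the sample stand, one standing upright on its flange in the middle of each black pad, in order of size: the largest on the pad next to the pink card, then smaller from pad to pad, the smallest on the pad farthest from the card. Leave the loupe standing where it is.

Things in the scene. Friction and masses are not known exactly. Their poses are not given: they have to be found in the camera images.
- bush_s: the smallest brass bush, standing upright on the bench on its flange: flange 24 mm diameter and 4 mm thick at the bottom, above it a plain round sleeve 16 mm in diameter with an open bore, 26 mm tall in all, about 50 g. Origin: centre of its underside; z up along its axis
- bush_m: the second smallest brass bush, standing upright on the bench on its flange: flange 32 mm diameter and 4 mm thick at the bottom, above it a plain round sleeve 23 mm in diameter with an open bore, 36 mm tall in all, about 100 g. Origin: centre of its underside; z up along its axis
- bush_l: the second largest brass bush, standing upright on the bench on its flange: flange 40 mm diameter and 5 mm thick at the bottom, above it a plain round sleeve 30 mm in diameter with an open bore, 46 mm tall in all, about 190 g. Origin: centre of its underside; z up along its axis
- bush_xl: the largest brass bush, standing upright on the bench on its flange: flange 48 mm diameter and 5 mm thick at the bottom, above it a plain round sleeve 37 mm in diameter with an open bore, 56 mm tall in all, about 320 g. Origin: centre of its underside; z up along its axis
- pad_a: one of four alike black round rubber pads, 64 mm diameter, 4 mm thick, fixed in a straight row 80 mm apart on the sample stand, a flat aluminium bar 68 x 400 mm, 12 mm high, fixed to the bench; which place in the row this one has changes from start to start. Origin: centre of its underside, 12 mm above the bench (its top is 16 mm above the bench); y along the bar
- pad_b: one of four alike black round rubber pads, 64 mm diameter, 4 mm thick, fixed in a straight row 80 mm apart on the sample stand, a flat aluminium bar 68 x 400 mm, 12 mm high, fixed to the bench; which place in the row this one has changes from start to start. Origin: centre of its underside, 12 mm above the bench (its top is 16 mm above the bench); y along the bar
- pad_c: one of four alike black round rubber pads, 64 mm diameter, 4 mm thick, fixed in a straight row 80 mm apart on the sample stand, a flat aluminium bar 68 x 400 mm, 12 mm high, fixed to the bench; which place in the row this one has changes from start to start. Origin: centre of its underside, 12 mm above the bench (its top is 16 mm above the bench); y along the bar
- pad_d: one of four alike black round rubber pads, 64 mm diameter, 4 mm thick, fixed in a straight row 80 mm apart on the sample stand, a flat aluminium bar 68 x 400 mm, 12 mm high, fixed to the bench; which place in the row this one has changes from start to start. Origin: centre of its underside, 12 mm above the bench (its top is 16 mm above the bench); y along the bar
- card_holder: holder of the pink job card, fixed on either end of the stand's bar (the other end has only a low black cap): a low white tent, 58 mm across the bar x 28 mm along it, 28 mm tall (top 40 mm above the bench), with a blank pink card 50 x 22 mm on each slope. In line with the pads, 67 mm from the nearest pad's centre. Origin: centre of its underside, 12 mm above the bench
- loupe: inspection loupe (stand magnifier) standing loose among the bushes: clear round skirt under a black eyepiece with a lens on top, 44 mm diameter, 48 mm tall, 60 g. Origin: centre of its underside. To be left alone. (A loose steel setting ring, 44 mm diameter, 16 mm high, also lies among the bushes and plays no part)

How it is judged:
By the outcome, as a careful person would: the job done as asked, in the order asked, and still so for the second after the job is handed in, with the robot touching nothing.
It also fails if it takes over 93 s, if anything falls off the work surface, if the arm or the gripper's body presses on something with over 40 N, if the wrist force passes 120 N, or if a joint passes its speed limit or range.

## Working session

There is one attempt and no reset: what is moved stays moved. The work goes in short steps, Python scripts to look and compute and a tool call to move; the robot and the scene stay as the last step left them, time stands still between calls to the robot, and variables do not carry over. Pictures are saved under pics/ and viewed, at most 14 in all, crops included, and the job is handed in when it is done.

Besides the shell and the picture viewer there is one more tool, called after ">>>" by a JSON object that holds its "name" and its "arguments". send_rows: Moves the arm, as the interface text tells. Shifts and turns lie within -1 to 1; 1 stands for 25 cm of shift or 45 degrees of turn. Its arguments: {"type":"object","properties":{"steps":{"type":"array"}},"required":["steps"]}

```bash
mkdir -p pics; ls; python3 - <<'E'
from cell import robot
import cv2, numpy as np
np.set_printoptions(precision=4,suppress=True)
for n in("top","scene"):
    im=robot.snapshot(n); cv2.imwrite(f"pics/{n}0.png",im[:,:,::-1]); print(n,robot.calibration(n))
s=robot.observe(); print(s)
E
```

```text
pics
top {'fx': 425.06551095277683, 'fy': 425.06551095277683, 'cx': 281.5500262827512, 'cy': 214.54496245687895, 'R': array([[-0.0205, -0.999 ,  0.0405],
       [-0.9878,  0.0139, -0.1553],
       [ 0.1546, -0.0432, -0.987 ]]), 't': array([-0.0059,  0.5304,  0.8301])}
scene {'fx': 474.5229003736765, 'fy': 474.5229003736765, 'cx': 275.5337373799643, 'cy': 207.50642335545174, 'R': array([[ 0.0746,  0.9972,  0.0069],
       [ 0.5253, -0.0334, -0.8503],
       [-0.8477,  0.0671, -0.5263]]), 't': array([-0.0391, -0.2167,  1.408 ])}
{'clock': 0.1, 'joint_pos': array([ 1.109 ,  0.2388, -0.0142,  1.3192, -0.    ,  1.5708]), 'qvel': array([ 0.0002,  0.0004,  0.0026,  0.0025, -0.0001,  0.0003]), 'effort': array([  0.0006, -53.9716,  34.7   ,   0.0134,   0.0001,   0.    ]), 'tcp_pos': array([0.2338, 0.4697, 0.2307]), 'tool_rot': array([[-0.8953,  0.4455, -0.0006],
       [ 0.4455,  0.8953, -0.0012],
       [-0.    , -0.0013, -1.    ]]), 'ft_force': array([-0.6386, -0.5644, -0.2588]), 'torque': array([0.0028, 0.0209, 0.0133]), 'gripper_force': 0.0, 'width': 0.08530918072654387}
```

View pics/top0.png

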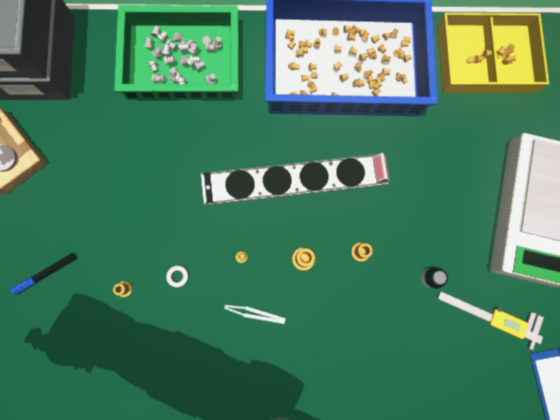

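View pics/scene0.png

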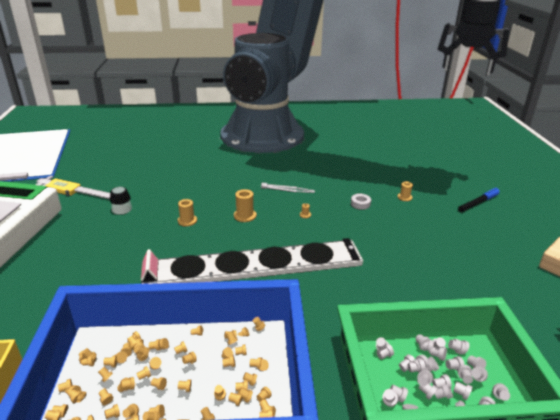

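The top view shows bush_s at (241,257), xl at (304,259), l at (362,252) and m at (122,289). The ring is at (177,276) and the loupe at (435,277). The pads run from (350,172), next to the card, to (239,184). The scene view agrees with this.

```bash
cat > h.py <<'E'
from cell import robot
import cv2, numpy as np
from scipy.optimize import least_squares
np.set_printoptions(precision=4,suppress=True)
B={'s':(24,4,16,26),'m':(32,4,23,36),'l':(40,5,30,46),'xl':(48,5,37,56)}
A=np.linspace(0,2*np.pi,48,endpoint=False)
def proj(c,P):
    X=np.asarray(P)@c['R'].T+c['t']; return np.c_[c['fx']*X[:,0]/X[:,2]+c['cx'],c['fy']*X[:,1]/X[:,2]+c['cy']]
def ring(x,y,z,d): return np.c_[x+d/2*np.cos(A),y+d/2*np.sin(A),0*A+z]
def onz(c,uv,z):
    d=c['R'].T@np.array([(uv[0]-c['cx'])/c['fx'],(uv[1]-c['cy'])/c['fy'],1]); o=-c['R'].T@c['t']; return (o+d*(z-o[2])/d[2])[:2]
def cyl(c,parts):   # union silhouette: centroid, area
    S=16; P=[proj(c,np.r_[ring(x,y,z0,d),ring(x,y,z1,d)]) for x,y,z0,z1,d in parts]
    o=np.floor(np.vstack(P).min(0))-2; m=np.zeros((1600,1600),np.uint8)
    for p in P: cv2.fillConvexPoly(m,cv2.convexHull(np.round((p-o)*S).astype(np.int32)),1)
    M=cv2.moments(m,True); return np.array([M['m10'],M['m01']])/M['m00']/S+o, M['m00']/S**2
def bush(c,k,x,y,z=0):
    F,t,D,H=np.array(B[k])/1e3; return cyl(c,[(x,y,z,z+t,F),(x,y,z,z+H,D)])
def blob(mask,seed):  # filled component nearest the seed
    cs,_=cv2.findContours(mask.astype(np.uint8),cv2.RETR_EXTERNAL,cv2.CHAIN_APPROX_NONE); best=None
    for q in cs:
        if len(q)<12: continue
        f=np.zeros(mask.shape,np.uint8); cv2.drawContours(f,[q],-1,1,-1); M=cv2.moments(f,True)
        g=np.array([M['m10'],M['m01']])/M['m00']; e=np.linalg.norm(g-seed)
        if best is None or e<best[0]: best=(e,g,M['m00'])
    return best[1],best[2]
def brass(im):
    h=cv2.cvtColor(im,cv2.COLOR_RGB2HSV).astype(int); return (h[...,0]>6)&(h[...,0]<34)&(h[...,1]>90)&(h[...,2]>45)
def locate(im,c,k,seed,z=0):
    g,a=blob(brass(im),seed); xy=onz(c,g,z+.02)
    for _ in range(6):
        p,am=bush(c,k,*xy,z); xy=xy+onz(c,g,z+.02)-onz(c,p,z+.02)
    return xy,a/am
E
python3 - <<'E'
from h import *
seeds={'top':{'s':(241,257),'xl':(304,259),'l':(362,252),'m':(122,289)},'scene':{'s':(306,211),'xl':(245,207),'l':(187,213),'m':(406,191)}}
pads={'top':[(350,172),(314,177),(277,180),(239,184)],'scene':[(188,267),(232,262),(275,258),(317,254)]}
for n in('top','scene'):
    c=robot.calibration(n); im=cv2.imread(f'pics/{n}0.png')[:,:,::-1].copy()
    for k,s in seeds[n].items(): print(n,k,*locate(im,c,k,s))
    for s in pads[n]:
        g,a=blob(im.max(2)<45,np.array(s,float))
        q=onz(c,g,.016); _,am=cyl(c,[(*q,.0155,.016,.064)]); print(n,'pad',q,a/am)
E
```

```text
top s [0.4475 0.0707] 0.9683304902469777
top xl [ 0.4417 -0.0602] 1.0090978721814343
top l [ 0.454  -0.1829] 1.009177894942394
top m [0.3867 0.3113] 0.9843907843712321
top pad [ 0.3975 -0.3263] 0.18110830966286875
top pad [0.8039 0.1325] 0.0329105245114844
top pad [0.8039 0.1325] 0.0329105245114844
top pad [0.8039 0.1325] 0.0329105245114844
scene s [0.4479 0.0699] 0.915850054440815
scene xl [ 0.4415 -0.0612] 0.9878768662002712
scene l [ 0.4536 -0.1839] 0.9750667261899109
scene m [0.3844 0.311 ] 1.055621735544763
scene pad [ 0.6296 -0.1669] 0.8198897734231476
scene pad [ 0.6211 -0.0877] 0.809374779998592
scene pad [ 0.6133 -0.0085] 0.8052728738895443
scene pad [0.6052 0.0708] 0.8079014537787149
```

```bash
python3 - <<'E'
from h import *
c=robot.calibration('top'); im=cv2.imread('pics/top0.png')[:,:,::-1].astype(int)
print(im[180,277],im[172,350],im[215,277])
Q=[]
for s in [(350,172),(314,177),(277,180),(239,184)]:
    m=(im[...,1]-im[...,0]<20)&(im.max(2)<75)
    w=np.zeros_like(m); w[s[1]-20:s[1]+20,s[0]-18:s[0]+18]=1
    g,a=blob(m&w,np.array(s,float)); q=onz(c,g,.016); _,am=cyl(c,[(*q,.0155,.016,.064)]); Q.append(q); print(q,a/am)
T=np.array(Q); S=np.array([[.6296,-.1669],[.6211,-.0877],[.6133,-.0085],[.6052,.0708]])
P=(T+S)/2; m=P.mean(0); u=np.linalg.svd(P-m)[2][0]; u*=np.sign(u[1]); P=m+np.outer([-.12,-.04,.04,.12],u)
print(P,'u',u,'bar angle',np.degrees(np.arctan2(u[1],u[0])))
R=robot.observe()['tool_rot']; print('tool y angle',np.degrees(np.arctan2(R[1,1],R[0,1])))
E
```

```text
[44 51 44] [44 51 44] [ 46 117  83]
[ 0.6254 -0.1662] 0.8592060716979587
[ 0.6173 -0.087 ] 0.8595799088861884
[ 0.6092 -0.0075] 0.8489577122479458
[0.6011 0.0719] 0.8559335774789634
[[ 0.6274 -0.167 ]
 [ 0.6193 -0.0874]
 [ 0.6112 -0.0078]
 [ 0.6031  0.0717]] u [-0.1014  0.9948] bar angle 95.82260795988361
tool y angle 63.5417064680168
```

```bash
cat > p.py <<'E'
import sys
from h import *
def to(*t):
    s=robot.observe(); R=s['tool_rot']; d=R.T@(np.array(t[:3])-s['tcp_pos']); yaw=np.degrees(np.arctan2(R[1,1],R[0,1]))
    print('shift',d/.25,'turn',(yaw-5.8)/45,'t',round(s['clock'],2),s['tcp_pos'],'w',round(s['width'],4),'gf',s['gripper_force'],'F',s['ft_force'])
if __name__=='__main__':
    a=list(map(float,sys.argv[1:]))
    for i in range(0,len(a),3): to(*a[i:i+3])
E
python3 p.py .3855 .3112 .12
```

```text
shift [-0.8258 -0.2965  0.4433] turn 1.2831490326225956 t 0.1 [0.2338 0.4697 0.2307] w 0.0853 gf 0.0 F [-0.6386 -0.5644 -0.2588]
```

>>> {"name": "send_rows", "arguments": {"steps": [[[-0.826,-0.297,0.443],1,60],[[-0.826,-0.297,0.443],1,60],[[-0.826,-0.297,0.443],1,60],[[-0.826,-0.297,0.443],1,60],[[-0.826,-0.297,0.443],1,60],[[-0.826,-0.297,0.443],1,60],[[-0.826,-0.297,0.443],1,60],[[-0.826,-0.297,0.443],1,60],[[-0.826,-0.297,0.443],1,60]]}}

```text
clock: 1.0
tcp_pos: [0.3854, 0.3122, 0.1209]
tool_rot: [[-0.32, 0.947, 0.0], [0.947, 0.32, 0.0], [0.0, 0.001, -1.0]]
ft_force: [-0.4, 0.0, -1.0]
width: 0.06
gripper_force: 0.0
```

```bash
python3 p.py .3855 .3112 .12 .3855 .3112 .014
```

```text
shift [-0.004  -0.001   0.0037] turn 0.28614569294949505 t 1.0 [0.3854 0.3122 0.1209] w 0.06 gf 0.0 F [-0.3674  0.0078 -0.9516]
shift [-0.0041 -0.0012  0.4277] turn 0.28614569294949505 t 1.0 [0.3854 0.3122 0.1209] w 0.06 gf 0.0 F [-0.3674  0.0078 -0.9516]
```

>>> {"name": "send_rows", "arguments": {"steps": [[[-0.004,-0.001,0],0.286,60],[[-0.004,-0.001,0.1],0.286,60],[[-0.004,-0.001,0.25],0.286,60],[[-0.004,-0.001,0.38],0.286,60],[[-0.004,-0.001,0.446],0.286,60],[[-0.004,-0.001,0.446],0.286,60],[[-0.004,-0.001,0.446],0.286,10],[[-0.004,-0.001,0.446],0.286,10],[[-0.004,-0.001,0.446],0.286,10],[[-0.004,-0.001,0.446],0.286,10]]}}

```text
clock: 2.0
tcp_pos: [0.3865, 0.3113, 0.0106]
tool_rot: [[-0.099, 0.995, 0.002], [0.995, 0.099, 0.002], [0.002, 0.002, -1.0]]
ft_force: [-1.4, -0.0, 6.7]
width: 0.0195
gripper_force: 58.7
```

```bash
python3 p.py .3855 .3112 .13 .6104 -.0078 .13
```

```text
shift [ 0.0008 -0.0032 -0.4777] turn -0.002558693087168863 t 2.0 [0.3865 0.3113 0.0106] w 0.0195 gf 58.68375518359244 F [-1.4212 -0.0302  6.7306]
shift [-1.358   0.7656 -0.4784] turn -0.002558693087168863 t 2.0 [0.3865 0.3113 0.0106] w 0.0195 gf 58.68375518359244 F [-1.4212 -0.0302  6.7306]
```

>>> {"name": "send_rows", "arguments": {"steps": [[[0,0,-0.1],0,10],[[0,0,-0.25],0,10],[[0,0,-0.4],0,10],[[0,0,-0.48],0,10],[[0,0,-0.48],0,10]]}}

```text
clock: 2.5
tcp_pos: [0.3874, 0.3118, 0.1328]
tool_rot: [[-0.099, 0.995, 0.005], [0.995, 0.099, 0.004], [0.004, 0.006, -1.0]]
ft_force: [1.2, 0.2, -1.0]
width: 0.0193
gripper_force: 59.2
```

```bash
python3 - <<'E'
from h import *
im=robot.snapshot('scene'); c=robot.calibration('scene'); s=robot.observe(); p=s['tcp_pos']
u,v=proj(c,[p])[0].round().astype(int); print(u,v,s['width'],p,s['ft_force'])
cv2.imwrite('pics/a1.png',cv2.resize(im[max(v-70,0):v+50,max(u-80,0):u+80,::-1],None,fx=4,fy=4))
E
```

```text
414 145 0.019245907163772332 [0.3866 0.3111 0.1309] [ 0.0615  0.2274 -2.0952]
```

View pics/a1.png

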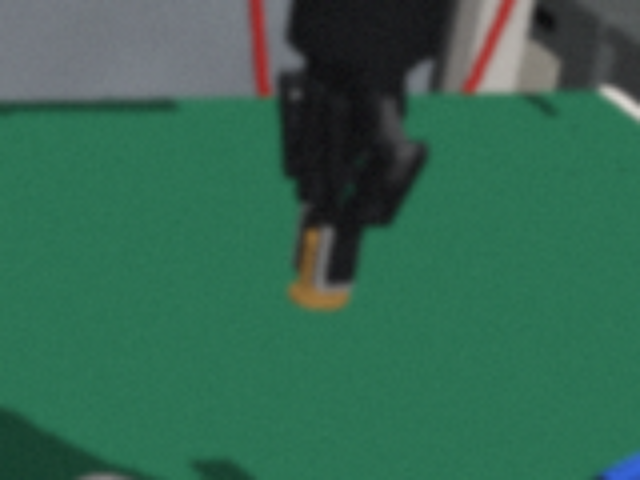

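bush_m is held upright, with its flange just below the fingertips. It needs two hops to its pad.

>>> {"name": "send_rows", "arguments": {"steps": [[[-0.1,0.08,0],0,10],[[-0.25,0.2,0],0,10],[[-0.42,0.34,0],0,10],[[-0.58,0.48,0],0,10],[[-0.74,0.6,0],0,10],[[-0.88,0.7,0],0,10],[[-0.96,0.765,0],0,10],[[-1,0.765,0],0,10],[[-1,0.765,0],0,10]]}}

```text
clock: 3.45
tcp_pos: [0.6, 0.0793, 0.1276]
tool_rot: [[-0.097, 0.995, -0.003], [0.995, 0.097, -0.0], [-0.0, -0.003, -1.0]]
ft_force: [-0.0, 0.5, -1.2]
width: 0.0197
gripper_force: 59.2
```

```bash
python3 p.py .6104 -.0078 .10
```

```text
shift [-0.3507  0.0081  0.1104] turn -0.005392129242286279 t 3.45 [0.6    0.0793 0.1276] w 0.0197 gf 59.226390067487955 F [-0.03    0.5426 -1.1799]
```

>>> {"name": "send_rows", "arguments": {"steps": [[[-0.12,0.008,0.02],0,10],[[-0.26,0.008,0.08],0,10],[[-0.351,0.008,0.16],0,10],[[-0.351,0.008,0.28],0,10],[[-0.351,0.008,0.28],0,10],[[-0.351,0.008,0.28],0,10],[[-0.351,0.008,0.28],0,10],[[-0.351,0.008,0.28],0,10]]}}

```text
clock: 4.25
tcp_pos: [0.6122, -0.0057, 0.0606]
tool_rot: [[-0.1, 0.995, 0.002], [0.995, 0.1, -0.0], [-0.0, 0.002, -1.0]]
ft_force: [-0.1, -0.6, -1.1]
width: 0.0195
gripper_force: 59.2
```

```bash
python3 p.py .6104 -.0078 .0270; python3 - <<'E'
from h import *
im=robot.snapshot('scene'); c=robot.calibration('scene'); p=robot.observe()['tcp_pos']
u,v=proj(c,[p])[0].round().astype(int); print(u,v)
cv2.imwrite('pics/a2.png',cv2.resize(im[max(v-60,0):v+60,max(u-80,0):u+80,::-1],None,fx=4,fy=4))
E
```

```text
shift [-0.0076 -0.0081  0.1343] turn -0.0013512958495971795 t 4.25 [ 0.6122 -0.0057  0.0606] w 0.0195 gf 59.16789737530053 F [-0.1135 -0.5828 -1.1227]
276 237
```

View pics/a2.png

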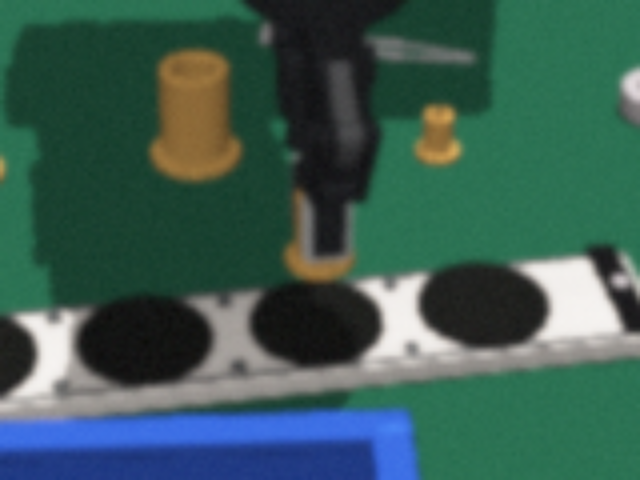

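The bush hangs over the third pad from the card, at about (275,258). Next I lower it, release and rise.

>>> {"name": "send_rows", "arguments": {"steps": [[[-0.0076,-0.008,0.05],0,10],[[-0.0076,-0.008,0.1],0,10],[[-0.0076,-0.008,0.125],0,10],[[-0.0076,-0.008,0.134],0,10],[[-0.0076,-0.008,0.134],0,10],[[-0.0076,-0.008,0.134],0,10],[[-0.0076,-0.008,0.134],0,10]]}}

```text
clock: 5.0
tcp_pos: [0.6086, -0.0087, 0.0265]
tool_rot: [[-0.099, 0.995, -0.001], [0.995, 0.099, -0.0], [0.0, -0.001, -1.0]]
ft_force: [-8.5, -0.2, 19.9]
width: 0.0194
gripper_force: 61.8
```

```bash
python3 p.py .6104 -.0078 .0270
```

```text
shift [ 0.003   0.0076 -0.002 ] turn -0.0031531995720461836 t 5.0 [ 0.6086 -0.0087  0.0265] w 0.0194 gf 61.82338245213032 F [-8.4629 -0.1527 19.9022]
```

>>> {"name": "send_rows", "arguments": {"steps": [[[0,0,-0.002],0,10],[[0,0,-0.002],0,50],[[0,0,-0.002],0,50],[[0,0,-0.002],0,50],[[0,0,-0.002],0,50],[[0,0,-0.1],0,50],[[0,0,-0.25],0,50],[[0,0,-0.4],0,50],[[0,0,-0.45],0,50],[[0,0,-0.45],0,50]]}}

```text
clock: 6.0
tcp_pos: [0.6109, -0.0087, 0.14]
tool_rot: [[-0.099, 0.995, 0.004], [0.995, 0.099, -0.0], [-0.001, 0.004, -1.0]]
ft_force: [0.3, -0.2, -0.2]
width: 0.0498
gripper_force: 0.0
```

```bash
python3 p.py .4477 .0703 .10; python3 - <<'E'
from h import *
# bias of commanded vs measured: repeated readings
im=robot.snapshot('scene'); print(locate(im,robot.calibration('scene'),'m',(275,245),.016))
im=robot.snapshot('top'); print(locate(im,robot.calibration('top'),'m',(277,176),.016))
E
```

```text
shift [ 0.3789 -0.6191  0.1574] turn -0.0027826145125178867 t 6.0 [ 0.6109 -0.0087  0.14  ] w 0.0498 gf 0.0 F [ 0.2908 -0.2054 -0.2473]
(array([ 0.6101, -0.0097]), 1.0823170731707317)
(array([ 0.8436, -0.2488]), 0.2723450985775322)
```

bush_m stands within about 2 mm of its pad centre. Next is bush_s.

>>> {"name": "send_rows", "arguments": {"steps": [[[0.06,-0.1,0],0,45],[[0.16,-0.26,0],0,45],[[0.26,-0.42,0],0,45],[[0.34,-0.56,0],0,45],[[0.379,-0.619,0.08],0,45],[[0.379,-0.619,0.2],0,45],[[0.379,-0.619,0.3],0,45],[[0.379,-0.619,0.3],0,45],[[0.379,-0.619,0.3],0,45]]}}

```text
clock: 7.0
tcp_pos: [0.4453, 0.0702, 0.0623]
tool_rot: [[-0.099, 0.995, -0.003], [0.995, 0.099, -0.001], [-0.0, -0.003, -1.0]]
ft_force: [0.2, 0.6, 0.2]
width: 0.045
gripper_force: 0.0
```

```bash
python3 p.py .4477 .0703 .008
```

```text
shift [-0.0005  0.0103  0.2171] turn -0.002848253197850465 t 7.0 [0.4453 0.0702 0.0623] w 0.045 gf 0.0 F [0.1839 0.5956 0.187 ]
```

>>> {"name": "send_rows", "arguments": {"steps": [[[0,0.008,0.08],0,45],[[0,0.008,0.16],0,45],[[0,0.008,0.215],0,45],[[0,0.008,0.215],0,45],[[0,0.008,0.215],0,5],[[0,0.008,0.215],0,5],[[0,0.008,0.215],0,5],[[0,0.008,0.215],0,5],[[0,0.008,0.215],0,5]]}}

```text
clock: 7.9
tcp_pos: [0.4492, 0.0707, 0.0106]
tool_rot: [[-0.099, 0.995, 0.002], [0.995, 0.099, 0.0], [-0.0, 0.002, -1.0]]
ft_force: [-0.8, -0.6, 6.5]
width: 0.012
gripper_force: 58.7
```

```bash
python3 p.py .6023 .0717 .12
```

```text
shift [-0.0563  0.6108 -0.4365] turn -0.0029660911592617484 t 7.9 [0.4492 0.0707 0.0106] w 0.012 gf 58.681999002656084 F [-0.8316 -0.646   6.4918]
```

>>> {"name": "send_rows", "arguments": {"steps": [[[0,0,-0.12],0,5],[[0,0,-0.28],0,5],[[-0.01,0.1,-0.37],0,5],[[-0.02,0.24,-0.37],0,5],[[-0.03,0.4,-0.37],0,5],[[-0.05,0.54,-0.37],0,5],[[-0.056,0.611,-0.3],0,5],[[-0.056,0.611,-0.2],0,5],[[-0.056,0.611,-0.2],0,5],[[-0.056,0.611,-0.2],0,5]]}}

```text
clock: 8.9
tcp_pos: [0.6011, 0.0717, 0.0597]
tool_rot: [[-0.099, 0.995, -0.001], [0.995, 0.099, -0.0], [-0.0, -0.001, -1.0]]
ft_force: [0.6, 0.5, -0.2]
width: 0.0117
gripper_force: 58.9
```

```bash
python3 p.py .6023 .0717 .0275
```

```text
shift [-0.0003  0.0049  0.1288] turn -0.0028764981546850993 t 8.9 [0.6011 0.0717 0.0597] w 0.0117 gf 58.85909369120782 F [ 0.5907  0.5275 -0.2402]
```

>>> {"name": "send_rows", "arguments": {"steps": [[[0,0.004,0.05],0,5],[[0,0.004,0.1],0,5],[[0,0.004,0.12],0,5],[[0,0.004,0.126],0,5],[[0,0.004,0.126],0,5],[[0,0.004,0.126],0,5],[[0,0.004,0.126],0,5]]}}

```text
clock: 9.6
tcp_pos: [0.6029, 0.0718, 0.0282]
tool_rot: [[-0.099, 0.995, 0.001], [0.995, 0.099, -0.0], [-0.0, 0.001, -1.0]]
ft_force: [1.2, 0.0, -1.1]
width: 0.0116
gripper_force: 58.9
```

>>> {"name": "send_rows", "arguments": {"steps": [[[0,0,0.004],0,5],[[0,0,0.005],0,5],[[0,0,0.005],0,40],[[0,0,0.005],0,40],[[0,0,0.005],0,40],[[0,0,0.005],0,40],[[0,0,-0.1],0,60],[[0,0,-0.25],0,60],[[0,0,-0.4],0,60],[[0,0,-0.45],0,60]]}}

```text
clock: 10.6
tcp_pos: [0.6044, 0.072, 0.1443]
tool_rot: [[-0.099, 0.995, 0.005], [0.995, 0.099, 0.001], [0.0, 0.005, -1.0]]
ft_force: [0.2, 1.1, -0.1]
width: 0.0596
gripper_force: 0.0
```

```bash
python3 p.py .4536 -.1834 .1; python3 - <<'E'
from h import *
im=robot.snapshot('scene'); print(locate(im,robot.calibration('scene'),'s',(318,245),.016))
E
```

```text
shift [-0.9571 -0.702   0.1735] turn -0.0028562171148444233 t 10.6 [0.6044 0.072  0.1443] w 0.0596 gf 0.0 F [ 0.1905  1.0987 -0.0731]
(array([0.6037, 0.0709]), 1.1769032732622287)
```

>>> {"name": "send_rows", "arguments": {"steps": [[[-0.1,-0.08,0],0,65],[[-0.25,-0.19,0],0,65],[[-0.4,-0.3,0],0,65],[[-0.56,-0.41,0],0,65],[[-0.72,-0.53,0],0,65],[[-0.86,-0.63,0],0,65],[[-0.957,-0.702,0.05],0,65],[[-0.957,-0.702,0.2],0,65],[[-0.957,-0.702,0.23],0,65],[[-0.957,-0.702,0.23],0,65]]}}

```text
clock: 11.65
tcp_pos: [0.4503, -0.1829, 0.0813]
tool_rot: [[-0.099, 0.995, -0.004], [0.995, 0.099, 0.002], [0.002, -0.004, -1.0]]
ft_force: [-0.2, -0.7, 0.6]
width: 0.0652
gripper_force: 0.0
```

```bash
python3 p.py .4538 -.1834 .014
```

```text
shift [-0.0039  0.0148  0.2693] turn -0.002829444851128551 t 11.65 [ 0.4503 -0.1829  0.0813] w 0.0652 gf 0.0 F [-0.1581 -0.7097  0.5964]
```

>>> {"name": "send_rows", "arguments": {"steps": [[[-0.003,0.008,0.06],0,65],[[-0.003,0.008,0.16],0,65],[[-0.003,0.008,0.24],0,65],[[-0.003,0.008,0.265],0,65],[[-0.003,0.008,0.265],0,65],[[-0.003,0.008,0.265],0,15],[[-0.003,0.008,0.265],0,15],[[-0.003,0.008,0.265],0,15],[[-0.003,0.008,0.265],0,15],[[-0.003,0.008,0.265],0,15]]}}

```text
clock: 12.65
tcp_pos: [0.4547, -0.1844, 0.018]
tool_rot: [[-0.099, 0.995, 0.002], [0.995, 0.099, -0.001], [-0.001, 0.002, -1.0]]
ft_force: [-0.2, 1.2, 8.5]
width: 0.0274
gripper_force: 58.6
```

```bash
python3 p.py .6185 -.0874 .12
```

```text
shift [ 0.3211  0.6913 -0.4067] turn -0.0028416072595521887 t 12.65 [ 0.4547 -0.1844  0.018 ] w 0.0274 gf 58.551122546195984 F [-0.1828  1.2123  8.4547]
```

>>> {"name": "send_rows", "arguments": {"steps": [[[0,0,-0.1],0,15],[[0,0,-0.26],0,15],[[0.03,0.06,-0.4],0,15],[[0.09,0.2,-0.4],0,15],[[0.17,0.36,-0.4],0,15],[[0.24,0.52,-0.4],0,15],[[0.3,0.64,-0.4],0,15],[[0.321,0.691,-0.35],0,15],[[0.321,0.691,-0.2],0,15],[[0.321,0.691,-0.2],0,15]]}}

```text
clock: 13.65
tcp_pos: [0.6143, -0.0867, 0.0621]
tool_rot: [[-0.099, 0.995, -0.008], [0.995, 0.099, 0.001], [0.002, -0.008, -1.0]]
ft_force: [-1.5, -0.2, -3.1]
width: 0.0271
gripper_force: 59.8
```

>>> {"name": "send_rows", "arguments": {"steps": [[[0,0,0],0,15],[[0,0,0],0,15],[[0,0,0],0,15]]}}

```text
clock: 13.95
tcp_pos: [0.6183, -0.0878, 0.0683]
tool_rot: [[-0.098, 0.995, 0.002], [0.995, 0.098, -0.0], [-0.001, 0.002, -1.0]]
ft_force: [0.2, 0.8, -2.3]
width: 0.0271
gripper_force: 59.9
```

```bash
python3 p.py .6185 -.0884 .035
```

```text
shift [-0.0024  0.0003  0.1334] turn -0.0037460571476605866 t 13.95 [ 0.6183 -0.0878  0.0683] w 0.0271 gf 59.876674711704254 F [ 0.2086  0.7815 -2.2621]
```

>>> {"name": "send_rows", "arguments": {"steps": [[[-0.002,0,0.05],0,15],[[-0.002,0,0.1],0,15],[[-0.002,0,0.122],0,15],[[-0.002,0,0.13],0,15],[[-0.002,0,0.13],0,15],[[-0.002,0,0.13],0,15],[[-0.002,0,0.13],0,15]]}}

```text
clock: 14.65
tcp_pos: [0.6168, -0.0877, 0.0341]
tool_rot: [[-0.099, 0.995, -0.002], [0.995, 0.099, -0.0], [0.0, -0.002, -1.0]]
ft_force: [-5.3, 0.1, 6.6]
width: 0.0269
gripper_force: 60.7
```

>>> {"name": "send_rows", "arguments": {"steps": [[[0,0,0],0,15],[[0,0,0],0,60],[[0,0,0],0,60],[[0,0,0],0,60],[[0,0,0],0,60],[[0,0,-0.1],0,60],[[0,0,-0.25],0,75],[[0,0,-0.4],0,75],[[0,0,-0.45],0,75],[[0,0,-0.45],0,75]]}}

```text
clock: 15.65
tcp_pos: [0.619, -0.0879, 0.1486]
tool_rot: [[-0.099, 0.995, 0.004], [0.995, 0.099, -0.001], [-0.001, 0.004, -1.0]]
ft_force: [-0.5, 0.1, 0.1]
width: 0.075
gripper_force: 0.0
```

```bash
python3 p.py .4416 -.0607 .1; python3 - <<'E'
from h import *
im=robot.snapshot('scene'); print(locate(im,robot.calibration('scene'),'l',(232,245),.016))
E
```

```text
shift [ 0.1785 -0.6962  0.1917] turn -0.0028064160109713674 t 15.65 [ 0.619  -0.0879  0.1486] w 0.075 gf 0.0 F [-0.55    0.0958  0.061 ]
(array([ 0.6174, -0.0867]), 1.0634993405322293)
```

>>> {"name": "send_rows", "arguments": {"steps": [[[0.03,-0.1,0],0,75],[[0.07,-0.26,0],0,75],[[0.11,-0.42,0],0,75],[[0.15,-0.58,0],0,75],[[0.178,-0.694,0],0,75],[[0.178,-0.694,0.1],0,75],[[0.178,-0.694,0.2],0,75],[[0.178,-0.694,0.2],0,75],[[0.178,-0.694,0.2],0,75],[[0.178,-0.694,0.2],0,75]]}}

```text
clock: 16.7
tcp_pos: [0.441, -0.0606, 0.0969]
tool_rot: [[-0.099, 0.995, -0.0], [0.995, 0.099, -0.0], [-0.0, -0.0, -1.0]]
ft_force: [-0.3, -0.1, 0.0]
width: 0.0753
gripper_force: 0.0
```

```bash
python3 p.py .4416 -.0607 .022
```

```text
shift [-0.0004  0.0023  0.2995] turn -0.0029024195373092234 t 16.7 [ 0.441  -0.0606  0.0969] w 0.0753 gf 0.0 F [-0.2778 -0.1127  0.0268]
```

>>> {"name": "send_rows", "arguments": {"steps": [[[0,0.002,0.08],0,75],[[0,0.002,0.18],0,75],[[0,0.002,0.27],0,75],[[0,0.002,0.3],0,75],[[0,0.002,0.3],0,75],[[0,0.002,0.3],0,20],[[0,0.002,0.3],0,20],[[0,0.002,0.3],0,20],[[0,0.002,0.3],0,20],[[0,0.002,0.3],0,20]]}}

```text
clock: 17.7
tcp_pos: [0.4422, -0.0606, 0.0229]
tool_rot: [[-0.099, 0.995, 0.002], [0.995, 0.099, -0.0], [-0.001, 0.002, -1.0]]
ft_force: [-0.7, 0.8, 9.7]
width: 0.0346
gripper_force: 58.8
```

```bash
python3 p.py .6266 -.167 .12
```

```text
shift [-0.4965  0.6928 -0.3863] turn -0.0027356220046317425 t 17.7 [ 0.4422 -0.0606  0.0229] w 0.0346 gf 58.763188844168326 F [-0.7206  0.7655  9.6717]
```

>>> {"name": "send_rows", "arguments": {"steps": [[[0,0,-0.1],0,20],[[0,0,-0.25],0,20],[[-0.05,0.05,-0.39],0,20],[[-0.16,0.16,-0.4],0,20],[[-0.28,0.3,-0.4],0,20],[[-0.4,0.45,-0.4],0,20],[[-0.47,0.6,-0.4],0,20],[[-0.495,0.692,-0.38],0,20],[[-0.495,0.692,-0.25],0,20],[[-0.495,0.692,-0.2],0,20]]}}

```text
clock: 18.7
tcp_pos: [0.6244, -0.1664, 0.0688]
tool_rot: [[-0.099, 0.995, -0.004], [0.995, 0.099, 0.001], [0.001, -0.004, -1.0]]
ft_force: [-1.8, 0.4, -3.6]
width: 0.0348
gripper_force: 60.8
```

>>> {"name": "send_rows", "arguments": {"steps": [[[0,0,0],0,20],[[0,0,0],0,20],[[0,0,0],0,20],[[0,0,0],0,20]]}}

```text
clock: 19.1
tcp_pos: [0.6261, -0.1667, 0.0731]
tool_rot: [[-0.099, 0.995, 0.002], [0.995, 0.099, -0.001], [-0.001, 0.002, -1.0]]
ft_force: [-0.3, -0.6, -2.9]
width: 0.0345
gripper_force: 60.9
```

```bash
python3 p.py .6266 -.167 .0395
```

```text
shift [-0.0014  0.0016  0.1346] turn -0.0027880431124739542 t 19.1 [ 0.6261 -0.1667  0.0731] w 0.0345 gf 60.87480460693769 F [-0.291  -0.6046 -2.8556]
```

>>> {"name": "send_rows", "arguments": {"steps": [[[-0.001,0.002,0.05],0,20],[[-0.001,0.002,0.1],0,20],[[-0.001,0.002,0.125],0,20],[[-0.001,0.002,0.133],0,20],[[-0.001,0.002,0.133],0,20],[[-0.001,0.002,0.133],0,20],[[-0.001,0.002,0.133],0,20]]}}

```text
clock: 19.8
tcp_pos: [0.6251, -0.1665, 0.039]
tool_rot: [[-0.099, 0.995, -0.001], [0.995, 0.099, 0.0], [0.0, -0.001, -1.0]]
ft_force: [-6.9, 1.7, 13.0]
width: 0.0347
gripper_force: 62.3
```

Contact is made, so I release and rise well clear.

>>> {"name": "send_rows", "arguments": {"steps": [[[0,0,0],0,20],[[0,0,0],0,70],[[0,0,0],0,70],[[0,0,0],0,70],[[0,0,0],0,70],[[0,0,-0.1],0,70],[[0,0,-0.25],0,70],[[0,0,-0.4],0,70],[[0,0,-0.5],0,70],[[0,0,-0.5],0,70]]}}

```text
clock: 20.8
tcp_pos: [0.6281, -0.1673, 0.1674]
tool_rot: [[-0.099, 0.995, 0.006], [0.995, 0.099, -0.002], [-0.002, 0.006, -1.0]]
ft_force: [0.8, 0.1, -0.1]
width: 0.0702
gripper_force: 0.0
```

>>> {"name": "send_rows", "arguments": {"steps": [[[0,-0.2,-0.1],0,70],[[0,-0.4,-0.2],0,70],[[0,-0.6,-0.2],0,70],[[0,-0.8,-0.2],0,70],[[0,-1,-0.2],0,70],[[0,-1,-0.2],0,70],[[0,-1,-0.2],0,70]]}}

```text
clock: 21.5
tcp_pos: [0.3758, -0.1916, 0.2133]
tool_rot: [[-0.097, 0.995, 0.0], [0.995, 0.097, -0.0], [-0.0, 0.0, -1.0]]
ft_force: [0.5, -0.2, 1.0]
width: 0.0701
gripper_force: 0.0
```

```bash
python3 - <<'E'
from h import *
S={'top':{'xl':(351,160),'l':(314,168),'m':(277,174),'s':(240,180)},'scene':{'xl':(188,245),'l':(232,245),'m':(275,245),'s':(318,245)}}
for n in S:
    im=robot.snapshot(n); c=robot.calibration(n); cv2.imwrite(f'pics/{n}9.png',im[:,:,::-1])
    for k in S[n]: print(n,k,*locate(im,c,k,S[n][k],.016))
a=cv2.imread('pics/top9.png')[120:310,180:460]; cv2.imwrite('pics/top9c.png',cv2.resize(a,None,fx=2.8,fy=2.8,interpolation=cv2.INTER_CUBIC))
a=cv2.imread('pics/scene9.png')[170:300,90:390]; cv2.imwrite('pics/scene9c.png',cv2.resize(a,None,fx=2.6,fy=2.6,interpolation=cv2.INTER_CUBIC))
E
```

```text
top xl [ 0.6232 -0.1653] 1.057277039624289
top l [ 0.6157 -0.0862] 1.1478012190540818
top m [ 0.6079 -0.0091] 1.188870286215419
top s [0.6021 0.0715] 1.2250135943447527
scene xl [ 0.626  -0.1666] 1.0271925940465703
scene l [ 0.6179 -0.0869] 1.0622931383688188
scene m [ 0.6095 -0.0099] 1.1076570992657575
scene s [0.6036 0.0708] 1.1977432227879454
```

View pics/top9c.png

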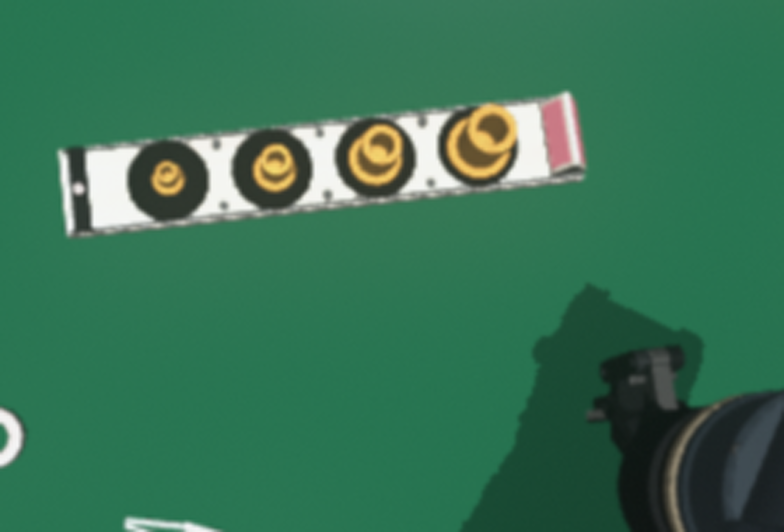

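View pics/scene9c.png

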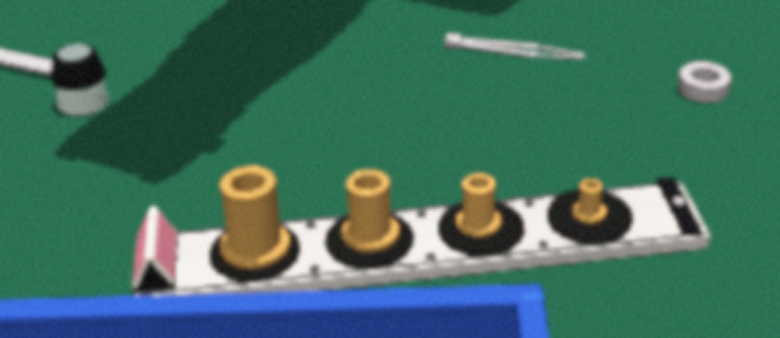

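Both views show the four bushes upright and central on the pads in order, largest (top crop, 480,140) by the pink card and smallest (168,178) at the far end. The loupe is standing where it was (scene crop, 80,80).

```bash
python3 -c "
from cell import robot
print(robot.sign_off())"
```

```text
the job is handed in; nothing more can be done
None
```

All four bushes are upright on their pads, within about 3 mm of centre, largest next to the pink card down to smallest at the far end; the loupe was left alone, and I handed the job in at about 22 s (limit 93 s).

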